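Switch over a lever-lock toggle on a power box

ROBOT

A 6-joint arm with a two-finger parallel gripper is mounted at the origin on a cart in front of the work surface, level with it; the furniture and walls round the work are solid. World frame = base frame: x ahead of the robot, y to its left, z up, the work surface at z = 0. Lengths are in m, angles in rad, forces in N, time in s.
With the tool pointing down it reaches from about 0.325 to 0.9 m from the base axis. Payload 6.1 kg.
Tool frame: the origin (TCP) lies between the finger pads; the fingertips stand 14 mm ahead of it and the grasp point (between the pads) lies 5 mm behind it (manip.tips_ahead is the distance from the TCP to the fingertips, in m); z points along the fingers, y is the line along which they close (so a half turn about z gives the same grasp; the last joint's range is limited). The gripper opens to 85 mm and grips with 20 to 120 N. Pads are 22 mm wide; open, the fingers measure 114 mm over their backs; the gripper's body (76 mm by 85 mm) begins 54 mm behind the grasp point. The pads swing forward as they close: fully open they stand 13 mm farther back than shut.
Start: joints at [-1.371, 0.22, 1.526, -0, 1.395, -0.126], TCP at [0.2, -0.592, 0.245] pointing down, gripper open.
Joint ranges: [-2.98, 2.98], [-0.91, 2.08], [0.09, 2.57], [-1.24, 4.39], [0.2, 2.65], [-2.68, 2.68]. Speed limits (rad/s): [2.57, 2.57, 3.01, 3.14, 3.14, 3.14].

INTERFACE

Orientations are given as a rotation vector (axis times angle).
In Python, from cell import manip gives the robot as it stands.
- The arm moves only by the tool jog_arm, never from a script. Its argument "rows" is a list of rows, each an object of numbers: "tx", "ty", "tz": the shift along the tool's x, y, z in cm; "twist": the turn about the tool's z in rad; "fingers": the finger opening in cm, from 0 to 8.54. In form: [{"tx": .., "ty": .., "tz": .., "twist": .., "fingers": ..}, ...]. A call has 1 to 8 rows; each row is the pose to reach, as a shift and turn from the pose commanded when the call began, along the tool's axes at that moment; what a row does not reach only later rows make up. A row lasts 1/10 s, in which the tool goes at most 50 mm and 8.59 degrees, less where a joint would pass 70% of its speed; a pose out of reach is approached as far as the arm can. A call with a gripper value outside its range is refused whole. The fingers move at their own pace and stop on an object; "grip_force" is the grip in N (left out, the last holds). Time passes only in rows, so rows that repeat a pose let the fingers close. It gives the time, the measured TCP pose, the force, the opening and the grip force at its end, in the units of the state.
- manip.get_obs(): the state, without advancing time (a new reading comes with each control period).
- manip.capture(name): name is "side" or "top" or "wrist"; returns (picture, depth): 480x640x3 uint8, red, green, blue; 480x640 float32, m along the optical axis (not along the pixel's ray), 0 where there is no reading.
- manip.camera_info(name): a dict with "intrinsics" (3x3 intrinsics, pixels), "rvec" (rotation vector, rad) and "tvec" (3), from world to camera coordinates, as OpenCV has them. Camera axes: x right, y down, z forward; pixel columns grow to the right and rows downward; lengths in m; the calibration is good to about 2 mm. A picture is of the moment at which its call begins: read the wrist's pose just before it. camera_info takes no time and is no camera call; for the wrist camera it gives the pose at the moment of the call.
- manip.job_done(): hands the job in; it is judged then, once.
The state is a dict: "t": time; "joint_pos": joint angles; "joint_velocities": joint speeds; "effort": joint torques, N m; "ee_pos": TCP position; "orientation": TCP orientation; "ft_force": force on the tool from outside, world axes, zero at the start; "ft_torque": the same for the moment, N m; "width": finger opening in m; "gripper_force": force on a finger pad.
Only numpy, scipy, OpenCV 4.12 (cv2) and the standard library are available. Lean on these libraries where they do the work, as an engineer would, in place of code of your own. Each camera call takes 0.05 s, during which the arm holds its last target. There are 200 camera calls.

TASK

Switch the large power box, the one with two round socket outlets, over: lift the locking collar on its toggle lever, swing the lever all the way to the opposite side, and let the collar drop back so that the lever is locked there. Leave the toggle of the small box as it is and do not knock over or push away anything standing around.

Things in the scene. Friction and masses are not known exactly. Their poses are not given: they have to be found in the camera images.
- power_box: large grey power box, 110 x 160 x 50 mm (x, y, z), fixed to the worktop; on top two round black socket outlets (42 mm across, at y = +-52 mm, 3 mm proud), the toggle midway between. Origin: centre of its underside; z up. The lever's hinge runs along the box's y axis, 45 mm above the origin; it swings in the x-z plane from the box's -x (robot's side) to its +x (far side)
- power_lever (a joint): lever angle, rad: 0 = leaning 0.45 rad from upright to the box's -x (start), 0.45 = upright, 0.90 = leaning 0.45 rad to its +x, at the stop. Locked at both ends (0.06 rad of play) until the collar is lifted 11 mm; in between, the collar's pin rides on an arched rail if let down, and past it snaps down. Turns easily (0.03 N m), stays where left
- power_collar (a joint): lift of the large box's collar along the lever, m: 0 = down, in the locking notch; 0.015 = at its upper stop. A spring pushes it down with 5 N at the bottom and 8 N at the top, so it drops back when let go
- power_grip (a point): centre of the large box's collar, a black sleeve on the lever: 26 mm wide along the hinge (flat faces to the box's +-y), 30 mm across, 36 mm long. On the lever's axis, 66 mm from the hinge when down; moves with the collar; z up along the lever. The lever's 13 mm round end rises 38 mm above it. Below it are steel rails up to 40 mm above the hinge, within 14 mm of the middle in y
- small_box: the small switch box, a grey case 100 x 80 x 50 mm fixed to the worktop with the same kind of toggle but no socket outlets; to be left alone. Origin: centre of its underside
- small_lever (a joint): angle of the small box's lever, rad; 0 = as it starts, locked
- small_collar (a joint): lift of the small box's collar, m; 0 = down
- strip_tube_2: loose white test strip tube, 53 x 49 x 126 mm, standing at the back left; origin: centre of its underside
- immersion_oil: loose small dropper bottle, 35 x 36 x 86 mm, standing at the back right; origin: centre of its underside
- gel_bottle: loose bottle with a screw cap, 34 x 50 x 123 mm, standing at the back right; origin: centre of its underside
- cover_box: loose small flat carton, 96 x 48 x 20 mm, lying at the left; origin: centre of its underside
- lancet_box: loose carton, 66 x 66 x 46 mm, at the back left; origin: centre of its underside
- ballpoint_2: loose pen, 142 mm long, lying at the front right; origin: centre of its underside
- forceps: loose steel forceps, 134 mm long, lying at the front left; origin: centre of its underside

How it is judged:
On the way, in this order (a step that is already met when the one before it is completed fails the run):
1. the large box's collar is lifted clear of its notch, with the lever still at its starting side (value of joint power_collar above 0.008 m and value of joint power_lever below 0.3 rad), for 0.02 s.
2. the lever is well past upright (value of joint power_lever above 0.6 rad), for 0.02 s.
At the end, for the whole second after the job is handed in: the large box's lever stands on the opposite side (0.80 rad or more) with its collar down in the notch (within 3 mm); the small box's lever is still on its starting side (within 0.1 rad), its collar down (within 3 mm) (value of joint power_lever above 0.8 rad and value of joint each of power_collar, small_collar below 0.003 m and value of joint small_lever below 0.1 rad); the robot touches nothing.
It fails at once if the small box's lever is unlocked or moved (value of joint small_lever above 0.15 rad or value of joint small_collar above 0.006 m).
It fails at once if a loose bystander is pushed away by more than 4 cm or tipped over (distance of any of strip_tube_2, immersion_oil, gel_bottle, cover_box, lancet_box, ballpoint_2, forceps from where it was at the start of the episode above 0.04 m or angle between any of strip_tube_2, immersion_oil, gel_bottle's own z axis and vertical above 0.6 rad).
It also fails if it takes over 48 s, if anything falls off the work surface, if the arm or the gripper's body presses on something with over 40 N, if the wrist force passes 120 N, or if a joint passes its speed limit or range.

## Working session

There is one attempt and no reset: what is moved stays moved. The work goes in short steps, Python scripts to look and compute and a tool call to move; the robot and the scene stay as the last step left them, time stands still between calls to the robot, and variables do not carry over. Pictures are saved under pics/ and viewed, at most 10 in all, crops included, and the job is handed in when it is done.

Besides the shell and the picture viewer there is one more tool, called after "Call:" as a command line: name --argument value ..., lists and objects as JSON in quotes. jog_arm: Moves the arm, as the interface text tells. Its arguments: {"type":"object","properties":{"rows":{"type":"array","items":{"type":"object","properties":{"tx":{"type":"number"},"ty":{"type":"number"},"tz":{"type":"number"},"twist":{"type":"number"},"fingers":{"type":"number"}}}},"grip_force":{"type":"number"}},"required":["rows"]}

```bash
mkdir -p pics
cat > h.py <<'E'
import numpy as np,cv2
from cell import manip
def cam(n):
    c=manip.camera_info(n);K=np.array(c["intrinsics"]);R=cv2.Rodrigues(np.array(c["rvec"],float))[0];t=np.array(c["tvec"]).ravel();return K,R,t
def cloud(n,depth):
    K,R,t=cam(n);v,u=np.mgrid[:480,:640]
    p=np.stack([(u-K[0,2])/K[0,0]*depth,(v-K[1,2])/K[1,1]*depth,depth],-1)
    return (p-t)@R
E
python3 - <<'E'
from h import *
for n in("top","side"):
    im,d=manip.capture(n);cv2.imwrite(f"pics/{n}.png",im[...,::-1]);np.savez(f"{n}.npz",im=im,d=d)
    P=cloud(n,d);print(n,cam(n)[0][0,0],-cam(n)[1].T@cam(n)[2],(d>0).mean());
E
```

```text
top 620.8670885505422 [-0.58150779  0.32013307  1.43978765] 0.9961165364583333
side 592.0516897872271 [-0.70060554 -0.47502358  1.07965296] 0.9959537760416667
```

View pics/top.png

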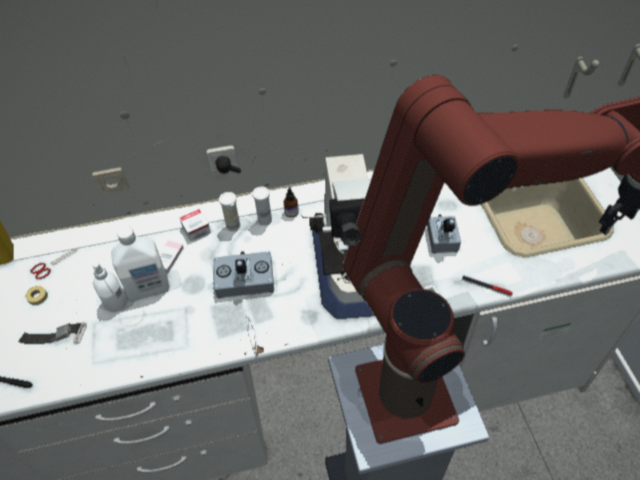

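View pics/side.png

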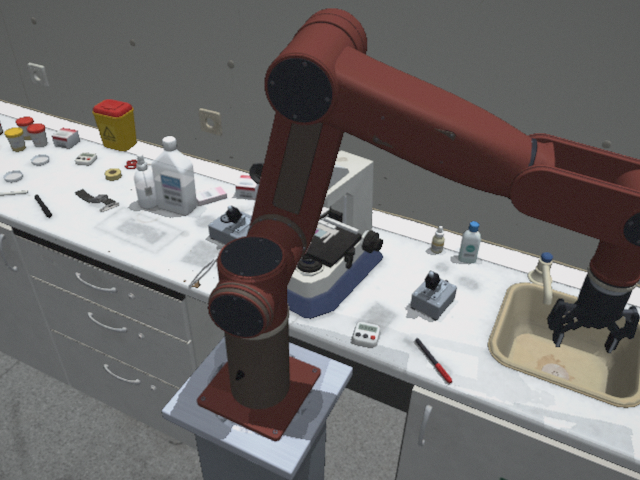

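The top view shows the large box with its two sockets at (223,271) and (262,267), and its toggle near (241,265). The small box is at (443,233), and a microscope stands between the two at about (345,250). Next I'll measure the box from the depth data.

Run:
```python
from h import *
z=np.load("top.npz");im,d=z["im"],z["d"];P=cloud("top",d)
print("table z",np.median(P[330:350,120:180,2]),P[300,200])
w=np.zeros((480,640),bool);w[245:305,205:282]=1
m=w&(abs(P[...,2]-.05)<.006)
n,l,s,c=cv2.connectedComponentsWithStats(m.astype(np.uint8));k=1+s[1:,4].argmax();q=P[l==k]
r=cv2.minAreaRect(q[:,:2].astype(np.float32)*1000);print("top face",r,np.median(q[:,2]),len(q),q.min(0),q.max(0))
h=w&(P[...,2]>.075)&(P[...,2]<.2);q=P[h];print("lever",len(q))
for a in np.arange(.075,.16,.01):
    s=q[(q[:,2]>=a)&(q[:,2]<a+.01)]
    if len(s):print(round(a,3),len(s),s[:,:2].mean(0).round(4),s[:,:2].min(0).round(4),s[:,:2].max(0).round(4))
# dark sockets
g=cv2.cvtColor(im,cv2.COLOR_RGB2GRAY);dk=(w&(g<60)&(abs(P[...,2]-.052)<.008)).astype(np.uint8)
n,l,s,c=cv2.connectedComponentsWithStats(dk)
for k in range(1,n):
    if s[k,4]>15:print("sock",c[k],s[k],P[l==k].mean(0).round(4))
# everything tall around (height map objects) within reach
X=P.reshape(-1,3);
o=((P[...,2]>.03)&(P[...,2]<.5)&(P[...,0]>.2)&(P[...,0]<.85)&(P[...,1]>-.1)&(P[...,1]<.7)).astype(np.uint8)
n,l,s,c=cv2.connectedComponentsWithStats(o)
for k in range(1,n):
    if s[k,4]>40:
        a=P[l==k];print(s[k,:4],a.min(0).round(3),a.max(0).round(3))
cv2.imwrite("pics/crop.png",cv2.resize(im[140:320,160:400,::-1],None,fx=3.3,fy=3.3,interpolation=cv2.INTER_CUBIC))
```

```text
table z -0.0016138874614302083 [0.39948691 0.45919713 0.00092995]
top face ((434.43707275390625, 329.42791748046875), (158.8863067626953, 115.45612335205078), 83.35257720947266) 0.04890617507030075 1553 [0.3709966  0.24518599 0.04402944] [0.49826793 0.41347278 0.05599242]
lever 157
0.075 19 [0.4068 0.3306] [0.3983 0.3169] [0.4439 0.3457]
0.085 6 [0.3996 0.3273] [0.3963 0.3196] [0.4093 0.3341]
0.095 10 [0.401  0.3316] [0.3937 0.318 ] [0.4237 0.3443]
0.105 29 [0.3955 0.3318] [0.3877 0.3185] [0.4163 0.3462]
0.115 62 [0.4014 0.3331] [0.3871 0.32  ] [0.4172 0.3466]
0.125 22 [0.4025 0.3339] [0.3893 0.3206] [0.4135 0.3419]
0.135 9 [0.3942 0.3339] [0.3905 0.3286] [0.3982 0.3377]
[ 46  36 324 276] [ 0.2  -0.1   0.03] [0.77 0.7  0.5 ]
[251 187  20  34] [0.605 0.212 0.03 ] [0.661 0.264 0.133]
[283 188  15  24] [0.619 0.13  0.03 ] [0.662 0.173 0.109]
[179 209  30  27] [0.608 0.4   0.03 ] [0.691 0.482 0.054]
[ 93 227  74  80] [0.415 0.537 0.03 ] [0.517 0.7   0.243]
[214 252  60  42] [0.371 0.245 0.03 ] [0.509 0.415 0.14 ]
```

View pics/crop.png

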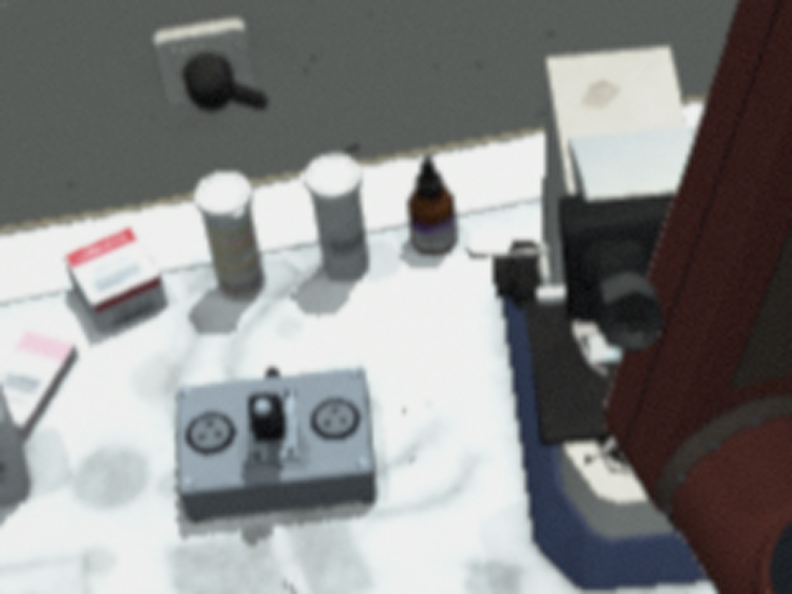

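The crop shows the box with its toggle leaning towards the robot, collar near crop pixel (266,415). The microscope stands to its right, between it and the arm. Before crossing, I need the microscope's height and the tool axes.

Run:
```python
from h import *
for n,b in(("top",(150,320,300,410)),("side",(150,320,270,385))):
    z=np.load(n+".npz");im,d=z["im"].astype(int),z["d"];P=cloud(n,d)
    red=(im[...,0]>1.35*im[...,2]+8)
    w=np.zeros((480,640),bool);w[b[0]:b[1],b[2]:b[3]]=1
    m=w&~red&(P[...,2]>.02)&(P[...,0]>.3)&(P[...,0]<.9)
    m=cv2.erode(m.astype(np.uint8),np.ones((3,3)))>0
    q=P[m]
    for lo in np.arange(0,.9,.05):
        s=q[(q[:,2]>=lo)&(q[:,2]<lo+.05)]
        if len(s)>10:print(n,round(lo,2),len(s),np.percentile(s,2,axis=0).round(3),np.percentile(s,98,axis=0).round(3))
o=manip.get_obs();R=cv2.Rodrigues(np.array(o["orientation"]))[0];print(o["t"],np.array(o["ee_pos"]).round(4));print(R.round(4),np.degrees(np.arctan2(R[1,0],R[0,0])))
K,Rw,t=cam("wrist");print("wrist cam in tool",(R.T@(-Rw.T@t-np.array(o["ee_pos"]))).round(3),(R.T@Rw.T).round(3))
```

```text
top 0.0 341 [ 0.307 -0.143  0.023] [0.764 0.124 0.049]
top 0.05 711 [ 0.309 -0.146  0.051] [0.764 0.116 0.1  ]
top 0.1 414 [ 0.476 -0.052  0.1  ] [0.764 0.108 0.144]
top 0.15 410 [0.306 0.074 0.16 ] [0.514 0.128 0.2  ]
top 0.2 227 [0.308 0.07  0.2  ] [0.493 0.127 0.244]
top 0.25 74 [0.423 0.067 0.252] [0.536 0.085 0.299]
top 0.3 996 [ 0.405 -0.022  0.307] [0.53  0.083 0.328]
top 0.35 431 [0.326 0.001 0.353] [0.41  0.089 0.399]
top 0.4 196 [0.306 0.031 0.4  ] [0.331 0.108 0.409]
side 0.0 759 [ 0.309 -0.058  0.022] [0.764 0.043 0.049]
side 0.05 879 [ 0.306 -0.077  0.051] [0.764 0.047 0.099]
side 0.1 633 [ 0.307 -0.069  0.101] [0.764 0.052 0.148]
side 0.15 828 [ 0.319 -0.065  0.152] [0.766 0.121 0.2  ]
side 0.2 1517 [ 0.309 -0.059  0.2  ] [0.758 0.041 0.247]
side 0.25 536 [ 0.322 -0.029  0.251] [0.526 0.014 0.299]
side 0.3 1104 [ 0.317 -0.027  0.302] [0.529 0.053 0.348]
side 0.35 129 [ 0.339 -0.009  0.351] [0.406 0.01  0.382]
0.1 [ 0.1999 -0.5916  0.2443]
[[ 9.474e-01  3.201e-01 -4.000e-04]
 [ 3.201e-01 -9.474e-01  1.700e-03]
 [ 2.000e-04 -1.700e-03 -1.000e+00]] 18.666074850150984
wrist cam in tool [ 0.067  0.    -0.129] [[ 0.    -0.964 -0.268]
 [ 1.    -0.     0.001]
 [-0.001 -0.268  0.964]]
```

Measured:
- Box centre is about (0.434, 0.329), yaw −6.65°.
- The collar is expected at about (0.4055, 0.332, 0.104), which fits the depth points.
- The microscope is about 0.41 m tall, so I'll raise the tool and cross above it.

Call:
jog_arm --rows '[{"tz": -5,"fingers": 8.5},{"tz": -10},{"tz": -15},{"tz": -20},{"tz": -25},{"tz": -28},{"tz": -28}]'

```text
$.rows[0]: bad value
```

```bash
cat > to.py <<'E'
from h import *;import sys
o=manip.get_obs();R=cv2.Rodrigues(np.array(o["orientation"]))[0];p=np.array(o["ee_pos"])
print(o["t"],p.round(4),"yaw",np.arctan2(R[1,0],R[0,0]).round(4),"q",np.round(o["joint_pos"],2),"F",np.round(o["ft_force"],1),o["width"])
for a in sys.argv[1:]:
    w=np.array(eval(a));print(a,(100*R.T@(w-p)).round(2))
E
python3 to.py .33,-.47,.525 .43,-.33,.525 .5,-.18,.525 .53,-.02,.525 .51,.14,.525 .45,.28,.525 .34,.34,.525
```

```text
0.1 [ 0.1999 -0.5916  0.2443] yaw 0.3258 q [-1.37  0.22  1.53 -0.    1.39 -0.13] F [-0.1 -0.6  0.2] 0.08532102937083073
.33,-.47,.525 [ 16.22  -7.41 -28.05]
.43,-.33,.525 [ 30.18 -17.47 -28.03]
.5,-.18,.525 [ 41.61 -29.44 -28.01]
.53,-.02,.525 [ 49.57 -43.64 -27.98]
.51,.14,.525 [ 52.8  -59.44 -27.96]
.45,.28,.525 [ 51.59 -74.62 -27.93]
.34,.34,.525 [ 43.09 -83.83 -27.92]
```

Call:
jog_arm --rows '[{"tx": 0,"ty": 0,"tz": -5,"twist": 0,"fingers": 8.5},{"tx": 0,"ty": 0,"tz": -10,"twist": 0,"fingers": 8.5},{"tx": 0,"ty": 0,"tz": -15,"twist": 0,"fingers": 8.5},{"tx": 0,"ty": 0,"tz": -20,"twist": 0,"fingers": 8.5},{"tx": 0,"ty": 0,"tz": -25,"twist": 0,"fingers": 8.5},{"tx": 0,"ty": 0,"tz": -28,"twist": 0,"fingers": 8.5},{"tx": 0,"ty": 0,"tz": -28,"twist": 0,"fingers": 8.5}]' --grip_force 60

```text
t: 0.8
ee_pos: [0.2001, -0.5926, 0.5316]
orientation: [3.091, 0.508, 0.001]
ft_force: [-0.8, 0.1, 0.1]
width: 0.0849
gripper_force: 0.0
```

Call:
jog_arm --rows '[{"tx": 4,"ty": -1.8,"tz": 0,"twist": 0,"fingers": 8.5},{"tx": 8,"ty": -3.7,"tz": 0,"twist": 0,"fingers": 8.5},{"tx": 12,"ty": -5.5,"tz": 0,"twist": 0,"fingers": 8.5},{"tx": 16,"ty": -7.4,"tz": 0,"twist": 0,"fingers": 8.5},{"tx": 20,"ty": -10,"tz": 0,"twist": 0,"fingers": 8.5},{"tx": 23.5,"ty": -12.5,"tz": 0,"twist": 0,"fingers": 8.5},{"tx": 27,"ty": -15,"tz": 0,"twist": 0,"fingers": 8.5},{"tx": 30,"ty": -17.5,"tz": 0,"twist": 0,"fingers": 8.5}]'

```text
t: 1.6
ee_pos: [0.4292, -0.3284, 0.5233]
orientation: [-3.098, -0.51, 0.002]
ft_force: [-0.4, -0.2, -0.3]
width: 0.0849
gripper_force: 0.0
```

Call:
jog_arm --rows '[{"tx": 3,"ty": -3,"tz": 0,"twist": 0,"fingers": 8.5},{"tx": 6,"ty": -6,"tz": 0,"twist": 0,"fingers": 8.5},{"tx": 9,"ty": -9,"tz": 0,"twist": 0,"fingers": 8.5},{"tx": 11.5,"ty": -12,"tz": 0,"twist": 0,"fingers": 8.5},{"tx": 13.5,"ty": -15.5,"tz": 0,"twist": 0,"fingers": 8.5},{"tx": 15.5,"ty": -19,"tz": 0,"twist": 0,"fingers": 8.5},{"tx": 17.5,"ty": -22.5,"tz": 0,"twist": 0,"fingers": 8.5},{"tx": 19.5,"ty": -26,"tz": 0,"twist": 0,"fingers": 8.5}]'

```text
t: 2.4
ee_pos: [0.5297, -0.0199, 0.5235]
orientation: [-3.099, -0.509, 0.004]
ft_force: [0.9, -0.3, -0.3]
width: 0.085
gripper_force: 0.0
```

```bash
python3 to.py .53,-.02,.525 .51,.14,.525 .45,.28,.525 .34,.34,.525
```

```text
2.4 [ 0.5297 -0.0199  0.5235] yaw 0.3258 q [-0.19 -0.03  1.28 -0.    1.89  1.06] F [ 0.9 -0.3 -0.3] 0.08504004134923933
.53,-.02,.525 [ 0.03  0.02 -0.15]
.51,.14,.525 [  3.25 -15.78  -0.14]
.45,.28,.525 [  2.05 -30.96  -0.12]
.34,.34,.525 [ -6.45 -40.16  -0.09]
```

Call:
jog_arm --rows '[{"tx": 1,"ty": -4,"tz": 0,"twist": 0,"fingers": 8.5},{"tx": 2,"ty": -8,"tz": 0,"twist": 0,"fingers": 8.5},{"tx": 2.8,"ty": -12,"tz": 0,"twist": 0,"fingers": 8.5},{"tx": 3.2,"ty": -16,"tz": 0,"twist": 0,"fingers": 8.5},{"tx": 3,"ty": -20,"tz": 0,"twist": 0,"fingers": 8.5},{"tx": 2.6,"ty": -24,"tz": 0,"twist": 0.14,"fingers": 8.5},{"tx": 2.2,"ty": -28,"tz": 0,"twist": 0.28,"fingers": 8.5},{"tx": 2,"ty": -31,"tz": 0,"twist": 0.442,"fingers": 8.5}]'

```text
t: 3.2
ee_pos: [0.4481, 0.2804, 0.5236]
orientation: [3.136, -0.171, -0.004]
ft_force: [0.2, 0.2, 0.5]
width: 0.0852
gripper_force: 0.0
```

```bash
python3 to.py .42,.33,.3 .40,.33,.3
```

```text
3.2 [0.4481 0.2804 0.5236] yaw -0.1087 q [ 0.41 -0.03  1.29  0.    1.89  2.09] F [0.2 0.2 0.5] 0.0851832156693325
.42,.33,.3 [-3.28 -4.64 22.37]
.40,.33,.3 [-5.27 -4.43 22.37]
```

Call:
jog_arm --rows '[{"tx": -1,"ty": -1,"tz": 4.5,"twist": 0,"fingers": 8.5},{"tx": -2,"ty": -2,"tz": 9,"twist": 0,"fingers": 8.5},{"tx": -3.5,"ty": -3,"tz": 13.5,"twist": 0,"fingers": 8.5},{"tx": -5,"ty": -4.4,"tz": 18,"twist": 0,"fingers": 8.5},{"tx": -5.3,"ty": -4.4,"tz": 22,"twist": 0,"fingers": 8.5},{"tx": -5.3,"ty": -4.4,"tz": 22,"twist": 0,"fingers": 8.5},{"tx": -5.3,"ty": -4.4,"tz": 22,"twist": 0,"fingers": 8.5}]'

```text
t: 3.9
ee_pos: [0.401, 0.3274, 0.3048]
orientation: [3.136, -0.163, -0.003]
ft_force: [0.7, -0.1, 0.5]
width: 0.0852
gripper_force: 0.0
```

```bash
python3 - <<'E'
from h import *
im,d=manip.capture("wrist");cv2.imwrite("pics/w1.png",im[...,::-1]);P=cloud("wrist",d);np.savez("w1.npz",im=im,d=d,P=P)
w=(P[...,0]>.3)&(P[...,0]<.56)&(P[...,1]>.2)&(P[...,1]<.45)
m=w&(abs(P[...,2]-.05)<.005)
n,l,s,c=cv2.connectedComponentsWithStats(m.astype(np.uint8));k=1+s[1:,4].argmax();q=P[l==k]
print(cv2.minAreaRect(q[:,:2].astype(np.float32)*1000),np.median(q[:,2]),len(q))
q=P[w&(P[...,2]>.07)&(P[...,2]<.16)]
for a in np.arange(.07,.16,.01):
    s=q[(q[:,2]>=a)&(q[:,2]<a+.01)]
    if len(s)>5:print(round(a,3),len(s),np.percentile(s,3,axis=0)[:2].round(4),np.percentile(s,97,axis=0)[:2].round(4))
E
python3 to.py
```

```text
((441.66522216796875, 328.95025634765625), (160.4918975830078, 109.93505096435547), 83.38713836669922) 0.052373800366807034 13121
0.08 302 [0.4367 0.3161] [0.4515 0.3417]
0.09 171 [0.4322 0.3173] [0.4389 0.3419]
0.1 228 [0.4284 0.3182] [0.4363 0.3415]
0.11 279 [0.3958 0.3188] [0.4297 0.3455]
0.12 851 [0.398  0.3201] [0.4244 0.3442]
0.13 213 [0.3958 0.323 ] [0.4167 0.341 ]
0.14 144 [0.3967 0.3289] [0.4056 0.3378]
3.95 [0.4022 0.3279 0.3069] yaw -0.1045 q [ 0.53 -0.07  1.72 -0.    1.49  2.21] F [0.  0.1 0.6] 0.08506158756866995
```

View pics/w1.png

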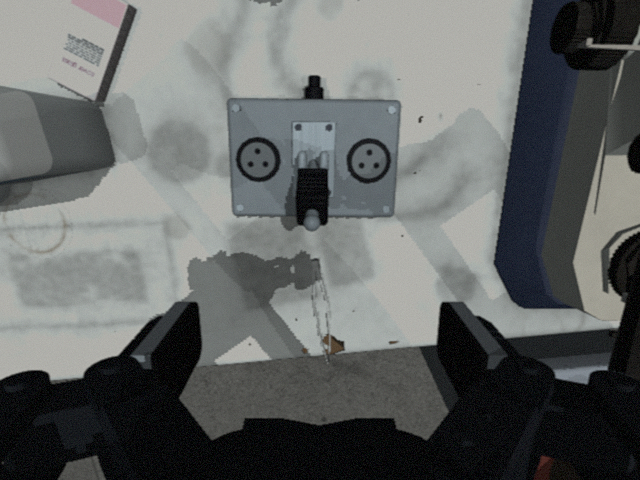

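The wrist view shows the whole box top at pixels (228–400, 98–218). The black collar is near (312,195) and the knob at (312,220), leaning towards the robot. The box is 110×160 mm as stated, centred at (0.4417, 0.329) with yaw −0.115, so the collar is at about (0.413, 0.332, 0.104).

```bash
python3 to.py .412,.3325,.2 .412,.3325,.103
```

```text
3.95 [0.4022 0.3279 0.3069] yaw -0.1045 q [ 0.53 -0.07  1.72 -0.    1.49  2.21] F [0.  0.1 0.6] 0.08506158756866995
.412,.3325,.2 [ 0.91 -0.55 10.7 ]
.412,.3325,.103 [ 0.9  -0.54 20.4 ]
```

Call:
jog_arm --rows '[{"tx": 0.9,"ty": -0.5,"tz": 4,"twist": 0.011,"fingers": 8.5},{"tx": 0.9,"ty": -0.5,"tz": 8,"twist": 0.011,"fingers": 8.5},{"tx": 0.9,"ty": -0.5,"tz": 12,"twist": 0.011,"fingers": 8.5},{"tx": 0.9,"ty": -0.5,"tz": 15,"twist": 0.011,"fingers": 7},{"tx": 0.9,"ty": -0.5,"tz": 15,"twist": 0.011,"fingers": 6},{"tx": 0.9,"ty": -0.5,"tz": 15,"twist": 0.011,"fingers": 6}]'

```text
t: 4.55
ee_pos: [0.4126, 0.3324, 0.1579]
orientation: [-3.135, 0.182, -0.004]
ft_force: [0.9, 1.1, 0.9]
width: 0.0601
gripper_force: 0.0
```

```bash
python3 to.py .412,.3325,.103
```

```text
4.55 [0.4126 0.3324 0.1579] yaw -0.1159 q [ 0.53  0.07  1.86 -0.    1.2   2.22] F [0.9 1.1 0.9] 0.06010387473488878
.412,.3325,.103 [-0.08  0.01  5.49]
```

Call:
jog_arm --rows '[{"tx": 0,"ty": 0,"tz": 2,"twist": 0,"fingers": 6},{"tx": 0,"ty": 0,"tz": 4,"twist": 0,"fingers": 6},{"tx": 0,"ty": 0,"tz": 5.5,"twist": 0,"fingers": 6},{"tx": 0,"ty": 0,"tz": 5.5,"twist": 0,"fingers": 4},{"tx": 0,"ty": 0,"tz": 5.5,"twist": 0,"fingers": 2.5},{"tx": 0,"ty": 0,"tz": 5.5,"twist": 0,"fingers": 2},{"tx": 0,"ty": 0,"tz": 5.5,"twist": 0,"fingers": 2},{"tx": 0,"ty": 0,"tz": 5.5,"twist": 0,"fingers": 2}]' --grip_force 60

```text
t: 5.35
ee_pos: [0.4119, 0.332, 0.1022]
orientation: [-3.136, 0.181, -0.003]
ft_force: [-1.1, -3.9, 5.8]
width: 0.025
gripper_force: 59.8
```

```bash
python3 to.py
python3 - <<'E'
from h import *
im,d=manip.capture("wrist");cv2.imwrite("pics/w2.png",im[...,::-1])
E
```

```text
5.35 [0.4119 0.332  0.1022] yaw -0.1151 q [ 0.53  0.14  1.9  -0.    1.1   2.22] F [-1.1 -3.9  5.8] 0.025034666438756084
```

View pics/w2.png

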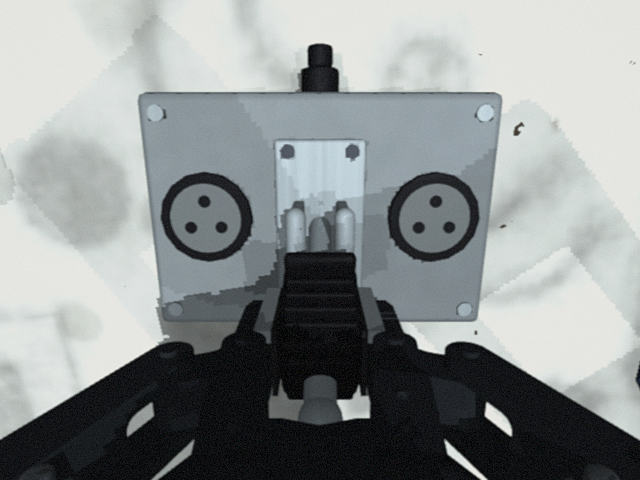

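The pads hold the collar on its flat faces, with the knob visible at (320,398) and the opening at 25 mm. Now I'll lift 13 mm along the lever.

Call:
jog_arm --rows '[{"tx": -0.14,"ty": 0,"tz": -0.3,"twist": 0,"fingers": 2},{"tx": -0.28,"ty": 0,"tz": -0.6,"twist": 0,"fingers": 2},{"tx": -0.43,"ty": 0,"tz": -0.9,"twist": 0,"fingers": 2},{"tx": -0.57,"ty": 0,"tz": -1.2,"twist": 0,"fingers": 2},{"tx": -0.57,"ty": 0,"tz": -1.2,"twist": 0,"fingers": 2}]'

```text
t: 5.9
ee_pos: [0.4065, 0.3326, 0.1131]
orientation: [-3.135, 0.181, -0.005]
ft_force: [6.1, -1.4, -6.0]
width: 0.025
gripper_force: 59.3
```

```bash
python3 to.py
```

```text
5.9 [0.4065 0.3326 0.1131] yaw -0.1151 q [ 0.54  0.12  1.9  -0.    1.11  2.22] F [ 6.1 -1.4 -6. ] 0.025028226414919422
```

The collar is up about 12 mm and the lever has not moved. Next is the swing along the arc.

Call:
jog_arm --rows '[{"tx": 0.74,"ty": 0,"tz": -0.37,"twist": 0,"fingers": 2},{"tx": 1.53,"ty": 0,"tz": -0.61,"twist": 0,"fingers": 2},{"tx": 2.34,"ty": 0,"tz": -0.78,"twist": 0,"fingers": 2},{"tx": 3.16,"ty": 0,"tz": -0.86,"twist": 0,"fingers": 2},{"tx": 3.57,"ty": 0,"tz": -0.87,"twist": 0,"fingers": 2},{"tx": 3.57,"ty": 0,"tz": -0.87,"twist": 0,"fingers": 2}]'

```text
t: 6.5
ee_pos: [0.4392, 0.3285, 0.1202]
orientation: [3.136, -0.182, -0.008]
ft_force: [-4.2, 3.3, -4.1]
width: 0.025
gripper_force: 59.1
```

```bash
python3 to.py
```

```text
6.5 [0.4392 0.3285 0.1202] yaw -0.1157 q [0.5  0.17 1.84 0.   1.14 2.18] F [-4.2  3.3 -4.1] 0.025012918165717164
```

Call:
jog_arm --rows '[{"tx": 0.62,"ty": 0,"tz": 0.02,"twist": 0,"fingers": 2},{"tx": 1.23,"ty": 0,"tz": 0.09,"twist": 0,"fingers": 2},{"tx": 2.04,"ty": 0,"tz": 0.26,"twist": 0,"fingers": 2},{"tx": 2.83,"ty": 0,"tz": 0.5,"twist": 0,"fingers": 2},{"tx": 3.59,"ty": 0,"tz": 0.82,"twist": 0,"fingers": 2},{"tx": 3.9,"ty": 0,"tz": 0.95,"twist": 0,"fingers": 2},{"tx": 3.9,"ty": 0,"tz": 0.95,"twist": 0,"fingers": 2}]'

```text
t: 7.2
ee_pos: [0.4769, 0.3241, 0.1099]
orientation: [3.136, -0.181, -0.011]
ft_force: [-5.5, 2.0, -5.1]
width: 0.0252
gripper_force: 59.1
```

```bash
python3 to.py
```

```text
7.2 [0.4769 0.3241 0.1099] yaw -0.1154 q [0.46 0.25 1.77 0.   1.14 2.14] F [-5.5  2.  -5.1] 0.025167656878416773
```

The angle reads about 0.47 past upright. I'll push a little further to be sure it is at the stop, then lower the collar along the lever.

Call:
jog_arm --rows '[{"tx": 0.25,"ty": 0,"tz": 0.12,"twist": 0,"fingers": 2},{"tx": 0.4,"ty": 0,"tz": 0.2,"twist": 0,"fingers": 2},{"tx": 0.4,"ty": 0,"tz": 0.2,"twist": 0,"fingers": 2}]'

```text
t: 7.5
ee_pos: [0.4801, 0.3238, 0.108]
orientation: [3.136, -0.181, -0.013]
ft_force: [-8.7, 3.2, -2.0]
width: 0.0252
gripper_force: 59.2
```

```bash
python3 to.py
```

```text
7.5 [0.4801 0.3238 0.108 ] yaw -0.1152 q [0.46 0.25 1.76 0.   1.14 2.14] F [-8.7  3.2 -2. ] 0.025169194333020953
```

Call:
jog_arm --rows '[{"tx": -0.12,"ty": 0,"tz": 0.3,"twist": 0,"fingers": 2},{"tx": -0.24,"ty": 0,"tz": 0.6,"twist": 0,"fingers": 2},{"tx": -0.4,"ty": 0,"tz": 0.95,"twist": 0,"fingers": 2},{"tx": -0.4,"ty": 0,"tz": 0.95,"twist": 0,"fingers": 2}]'

```text
t: 7.9
ee_pos: [0.4777, 0.3244, 0.1014]
orientation: [3.136, -0.18, -0.007]
ft_force: [-11.4, -2.1, 10.9]
width: 0.025
gripper_force: 61.3
```

```bash
python3 to.py
```

```text
7.9 [0.4777 0.3244 0.1014] yaw -0.1147 q [0.46 0.26 1.77 0.   1.12 2.14] F [-11.4  -2.1  10.9] 0.025005561892006905
```

Call:
jog_arm --rows '[{"tx": 0,"ty": 0,"tz": 0,"twist": 0,"fingers": 4},{"tx": 0,"ty": 0,"tz": 0,"twist": 0,"fingers": 6},{"tx": 0,"ty": 0,"tz": 0,"twist": 0,"fingers": 6},{"tx": 0,"ty": 0,"tz": -4,"twist": 0,"fingers": 6},{"tx": 0,"ty": 0,"tz": -8,"twist": 0,"fingers": 6},{"tx": -2,"ty": 0,"tz": -12,"twist": 0,"fingers": 6},{"tx": -4,"ty": 0,"tz": -16,"twist": 0,"fingers": 6},{"tx": -4,"ty": 0,"tz": -16,"twist": 0,"fingers": 6}]'

```text
t: 8.7
ee_pos: [0.4412, 0.3305, 0.2676]
orientation: [-3.13, 0.179, -0.015]
ft_force: [1.1, -0.3, -0.4]
width: 0.06
gripper_force: 0.0
```

```bash
python3 to.py
python3 - <<'E'
from h import *
im,d=manip.capture("wrist");cv2.imwrite("pics/w3.png",im[...,::-1]);P=cloud("wrist",d)
w=(P[...,0]>.3)&(P[...,0]<.56)&(P[...,1]>.2)&(P[...,1]<.45)
m=w&(abs(P[...,2]-.05)<.005)
n,l,s,c=cv2.connectedComponentsWithStats(m.astype(np.uint8));k=1+s[1:,4].argmax();q=P[l==k]
r=cv2.minAreaRect(q[:,:2].astype(np.float32)*1000);print(r)
C=np.array([.4417,.329]);a=-.1154;B=np.c_[(P[w][:,:2]-C)@np.array([[np.cos(a),-np.sin(a)],[np.sin(a),np.cos(a)]]),P[w][:,2]-.045]
B=B[abs(B[:,1])<.02]
# lever frame on +x side
t=.45;al=B[:,0]*np.sin(t)+B[:,2]*np.cos(t);ac=B[:,0]*np.cos(t)-B[:,2]*np.sin(t)
for lo in np.arange(.03,.12,.005):
    s=(al>=lo)&(al<lo+.005)
    if s.sum()>5:print(round(lo,3),s.sum(),np.percentile(ac[s],[3,50,97]).round(4),np.percentile(B[s,1],[3,97]).round(4))
E
```

```text
8.7 [0.4412 0.3305 0.2676] yaw -0.1142 q [0.5  0.02 1.7  0.   1.41 2.18] F [ 1.1 -0.3 -0.4] 0.06004531911830168
((438.91290283203125, 326.5310363769531), (158.44137573242188, 108.84639739990234), 83.49213409423828)
0.03 111 [-0.0228 -0.019  -0.0166] [-0.0147  0.0099]
0.04 46 [-0.0191 -0.0188 -0.0159] [-0.0149  0.0097]
0.045 126 [-0.0193 -0.0175 -0.0156] [-0.014   0.0096]
0.05 46 [-0.0178 -0.0173 -0.0144] [-0.0145  0.0092]
0.055 42 [-0.0179 -0.0174 -0.0148] [-0.0139  0.0093]
0.06 61 [-0.018  -0.0171 -0.0152] [-0.0139  0.0093]
0.065 85 [-0.0178 -0.017  -0.0157] [-0.0135  0.009 ]
0.07 98 [-0.0177 -0.0168 -0.0155] [-0.0143  0.0088]
0.075 436 [-0.0166 -0.0121  0.0126] [-0.0148  0.0102]
0.08 773 [-0.014  -0.0062  0.01  ] [-0.0132  0.0079]
0.085 19 [-0.0078 -0.0065 -0.0046] [-0.0075  0.0014]
0.09 26 [-0.008  -0.0063 -0.0004] [-0.0087  0.0037]
0.095 240 [-0.0076 -0.0036  0.0028] [-0.008  0.003]
0.1 47 [-0.0049 -0.0016  0.0007] [-0.0053  0.0004]
```

View pics/w3.png

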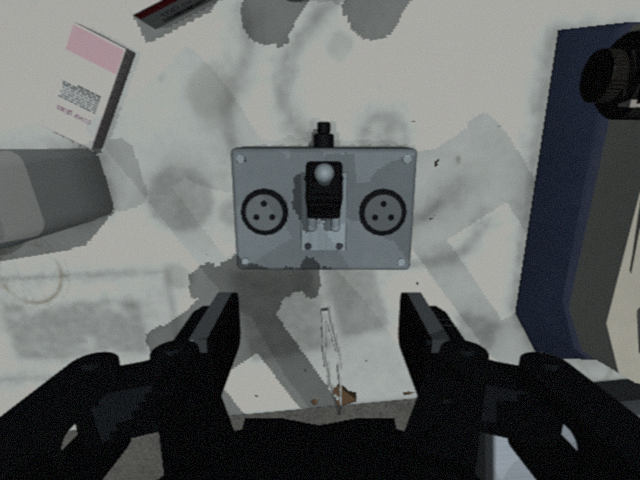

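The wrist view shows the lever leaning to the far side, with the knob at (324,172). The collar's top is about 84 mm from the hinge, which is the fully down position (66+18), and its back face lies along the 0.45 rad line. The lever is locked there and the gripper is clear.

```bash
python3 -c "
from cell import manip
print(manip.job_done())"
```

```text
the job is handed in; nothing more can be done
None
```

The large box's lever is now on the far side with its collar dropped into the notch, as measured from the wrist camera; the small box and the things standing around were never approached, and the job is handed in with no verdict returned.

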